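# Fetch the well plate from between the bottles

## Robot

A 6-joint arm with a two-finger parallel gripper is mounted at the origin on the work surface. World frame = base frame: x ahead of the robot, y to its left, z up, the work surface at z = 0. Lengths are in m, angles in rad, forces in N, time in s.
With the tool pointing down it reaches from about 0.4 to 0.925 m from the base axis. Payload 3.4 kg.
Tool frame: the origin (TCP) lies between the finger pads; the fingertips stand 11 mm ahead of it and the grasp point (between the pads) lies 8 mm behind it; z points along the fingers, y is the line along which they close (so a half turn about z gives the same grasp; the last joint's range is limited). The gripper opens to 85 mm and grips with 20 to 120 N. Pads are 22 mm wide; open, the fingers measure 114 mm over their backs; the gripper's body (76 mm by 85 mm) begins 54 mm behind the grasp point. The pads swing forward as they close: fully open they stand 13 mm farther back than shut.
Start: joints at [-1.333, 0.307, 1.506, -0, 1.328, -0.073], TCP at [0.176, -0.547, 0.242] pointing down, gripper open.
Joint ranges: [-3.12, 3.12], [-1.05, 2.28], [0.14, 2.33], [-1.42, 4.57], [0.1, 2.73], [-2.68, 2.68]. Speed limits (rad/s): [2.57, 2.57, 3.14, 3.14, 3.14, 3.14].

## Interface

Orientations are given as a unit quaternion [x, y, z, w].
In Python, from workcell import r, viewer gives the robot as it stands.
- The arm moves only by the shell command python3 -m jog 'ROWS'. ROWS is JSON, one flat list of numbers, 7 for each row, row after row: the shift along the tool's x, y, z in m, then the turn, a rotation vector about the tool's x, y, z in degrees, then the closure, from 0 (fully open) to 1 (shut). A call has exactly 10 rows; each row shifts and turns the commanded pose from where the row before left it, along the tool's axes as they then stand; what a row does not reach is not made up. A row lasts 1/10 s, in which the tool goes at most 50 mm and 8.59 degrees, less where a joint would pass 70% of its speed; a pose out of reach is approached as far as the arm can. A call is refused whole if a number of a shift passes 0.05 or a number of a turn 8.59, either way. A call with a gripper value outside its range is refused whole. The fingers move at their own pace and stop on an object; the grip force is fixed at half the most. Time passes only in rows, so rows that do not move let the fingers close, or fill a call up. It gives the time, the measured TCP pose, the force, the opening and the grip force at its end, in the units of the state.
- r.sense(): the state, without advancing time (a new reading comes with each control period).
- viewer.snapshot(name): name is "side" or "top"; returns the picture (420x560x3 uint8, red, green, blue); there is no depth.
- viewer.camera_info(name): a dict with "camera_matrix" (3x3 intrinsics, pixels), "extrinsics" (4x4, takes a point from camera to world coordinates). Camera axes: x right, y up, looking along -z (the intrinsics and any distortion apply to the point x, -y, -z); pixel columns grow to the right and rows downward; lengths in m; the calibration is good to about 2 mm. A picture is of the moment at which its call begins. camera_info takes no time and is no camera call.
- r.job_done(): hands the job in; it is judged then, once.
The state is a dict: "clock": time; "joint_pos": joint angles; "joint_vel": joint speeds; "joint_efforts": joint torques, N m; "tcp_pos": TCP position; "eef_rot": TCP orientation; "ft_force": force on the tool from outside, world axes, zero at the start; "torque": the same for the moment, N m; "grip_width": opening from 0.0 (shut) to 1.0 (fully open); "grasp_force": force on a finger pad.
Only numpy, scipy, OpenCV 4.12 (cv2) and the standard library are available. Lean on these libraries where they do the work, as an engineer would, in place of code of your own. Each camera call takes 0.05 s, during which the arm holds its last target. There are 200 camera calls.

## Task

Clear the two amber bottles off to the green mat, then take the yellow well plate that stands between them and stack it on the white plate in the stacking corner, squared flush against both aluminium fences. Then put the bottles back, the blue-capped one on the middle of the blue pad and the red-capped one on the middle of the red pad. Keep the bottles upright and leave the dish stack and the blue tube rack undisturbed.

Things in the scene. Friction and masses are not known exactly. Their poses are not given: they have to be found in the camera images.
- bottle_blue: amber glass reagent bottle with a blue screw cap, closed: body 56 mm in diameter up to 66 mm, sloping shoulder up to 78 mm, then the cap, 48 mm in diameter, from 78 to 102 mm above its underside; about 0.2 kg; origin: centre of its underside, z up. It starts upright on the middle of the blue pad. Lift it by the cap from above
- bottle_red: amber glass reagent bottle with a red screw cap, closed: body 56 mm in diameter up to 66 mm, sloping shoulder up to 78 mm, then the cap, 48 mm in diameter, from 78 to 102 mm above its underside; about 0.2 kg; origin: centre of its underside, z up. It starts upright on the middle of the red pad. Lift it by the cap from above
- plate_yellow: yellow plastic well plate, 100 mm along its x, 60 mm along its y, 18 mm thick, 5 by 3 round wells on top; the same after a half turn; about 0.09 kg; origin: centre of its underside. It starts flat on the bench, with a bottle 6 mm from the middle of each long side (bottle centre 64 mm from the plate's centre), so that fingers cannot go down beside it until they are cleared
- plate_white: white plastic well plate, 100 mm along its x, 60 mm along its y, 18 mm thick, 5 by 3 round wells on top; the same after a half turn; 0.12 kg, loose; origin: centre of its underside. It starts in the stacking corner, within about 1 mm of both fences, and must stay squared there
- nest: stacking corner, fixed: black base 122x78 mm, 6 mm thick, and aluminium fences 46 mm high. End fence: face at x = +50 mm, 60 mm wide. Side fence: face at y = +30, 10 thick, two pieces, x 28 to 50 and -50 to -28, a finger gap between. -x, -y sides open. Origin: underside, below the centre of a squared plate (plate x = y = 0, long side along x). White plate's top is at z = 24
- park_mat: green mat, 110 mm along its x, 200 mm along its y, 2 mm thick, fixed; side area where both bottles stand meanwhile; origin: centre of its underside
- pad_blue: blue rectangular pad, 110 mm along its x, 60 mm along its y, 2 mm thick, fixed to the bench, lying along one long side of the yellow plate's starting place; origin: centre of its underside. Home of the blue-capped bottle, which stands on its middle at the start
- pad_red: red rectangular pad, 110 mm along its x, 60 mm along its y, 2 mm thick, fixed to the bench, lying along one long side of the yellow plate's starting place; origin: centre of its underside. Home of the red-capped bottle, which stands on its middle at the start
- dish_stack: stack of small round culture dishes, clear and red with white lids, 60 mm in diameter, 45 mm high, loose bystander; origin: centre of its underside
- tube_rack: blue tube rack with white and orange caps, 40 mm along x, 75 mm along y, 40 mm high, loose bystander; origin: centre of its underside

How it is judged:
On the way, in this order (a step that is already met when the one before it is completed fails the run):
1. both bottles stand released on the green mat, the yellow plate still in its place (x of bottle_blue in the frame of park_mat between -0.045 and 0.045 m and y of bottle_blue in the frame of park_mat between -0.09 and 0.09 m and z of each of bottle_blue, bottle_red in the frame of park_mat below 0.006 m and angle between each of bottle_blue, bottle_red's own z axis and vertical below 0.08 rad and linear speed of each of bottle_blue, bottle_red below 0.03 m/s and contact force between the fingers and bottle_blue below 0.2 N and x of bottle_red in the frame of park_mat between -0.045 and 0.045 m and y of bottle_red in the frame of park_mat between -0.09 and 0.09 m and contact force between the fingers and bottle_red below 0.2 N and distance of plate_yellow from where it was at the start of the episode below 0.03 m), for 0.2 s.
2. the yellow plate lies released on the white plate, both squared against the two fences (x of plate_white in the frame of nest between -0.004 and 0.004 m and y of plate_white in the frame of nest between -0.004 and 0.004 m and z of plate_white in the frame of nest between 0.003 and 0.009 m and angle between the x axis of each of plate_white, plate_yellow and the x axis of nest, either way round below 0.05 rad and angle between each of plate_white, plate_yellow's own z axis and vertical below 0.06 rad and linear speed of each of plate_white, plate_yellow below 0.03 m/s and x of plate_yellow in the frame of nest between -0.004 and 0.004 m and y of plate_yellow in the frame of nest between -0.004 and 0.004 m and z of plate_yellow in the frame of nest between 0.021 and 0.027 m and contact force between the fingers and plate_yellow below 0.2 N), for 0.2 s.
At the end, for the whole second after the job is handed in: The yellow plate lies flat on the white one in the stacking corner, both within 4 mm of each fence and 0.05 rad of square; each bottle stands upright on the pad of its cap's colour, within 15 mm of its centre; all released and at rest (all of step 2 and horizontal distance between bottle_blue and pad_blue below 0.015 m and z of bottle_blue in the frame of pad_blue below 0.006 m and angle between each of bottle_blue, bottle_red's own z axis and vertical below 0.08 rad and linear speed of each of bottle_blue, bottle_red below 0.03 m/s and contact force between the fingers and bottle_blue below 0.2 N and horizontal distance between bottle_red and pad_red below 0.015 m and z of bottle_red in the frame of pad_red below 0.006 m and contact force between the fingers and bottle_red below 0.2 N); the robot touches nothing.
It fails at once if a bottle was tipped over (angle between any of bottle_blue, bottle_red's own z axis and vertical above 0.6 rad).
It fails at once if the dish stack or the tube rack was moved by more than 20 mm (distance of any of dish_stack, tube_rack from where it was at the start of the episode above 0.02 m).
It also fails if it takes over 141 s, if anything falls off the work surface, if the arm or the gripper's body presses on something with over 40 N, if the wrist force passes 120 N, or if a joint passes its speed limit or range.

## Working session

There is one attempt and no reset: what is moved stays moved. The work goes in short steps, Python scripts to look and compute and a shell command to move; the robot and the scene stay as the last step left them, time stands still between calls to the robot, and variables do not carry over. Pictures are saved under pics/ and viewed, at most 14 in all, crops included, and the job is handed in when it is done.

```bash
ls; mkdir -p pics; python3 - <<'E'
from workcell import r, viewer
import cv2,numpy as np
np.set_printoptions(precision=4,suppress=True)
for n in ("top","side"):
    im=viewer.snapshot(n); cv2.imwrite(f"pics/{n}0.png",im[:,:,::-1]); c=viewer.camera_info(n)
    print(n,{k:(np.array(v) if not isinstance(v,str) else v) for k,v in c.items()})
print(r.sense())
E
```

```text
pics
top {'camera_matrix': array([[393.3975,   0.    , 281.0051],
       [  0.    , 393.3975, 205.6412],
       [  0.    ,   0.    ,   1.    ]]), 'extrinsics': array([[-0.0163,  0.9946, -0.1027,  0.4301],
       [-0.9999, -0.0162,  0.0019, -0.0084],
       [ 0.0002,  0.1027,  0.9947,  1.0115],
       [ 0.    ,  0.    ,  0.    ,  1.    ]])}
side {'camera_matrix': array([[531.6597,   0.    , 277.662 ],
       [  0.    , 531.6597, 211.9845],
       [  0.    ,   0.    ,   1.    ]]), 'extrinsics': array([[-0.7226,  0.3183, -0.6136, -0.1896],
       [-0.6909, -0.3635,  0.625 ,  0.7635],
       [-0.0241,  0.8755,  0.4826,  0.6392],
       [ 0.    ,  0.    ,  0.    ,  1.    ]])}
{'clock': 0.1, 'joint_pos': array([-1.3335,  0.3075,  1.5076,  0.    ,  1.3284, -0.0735]), 'joint_vel': array([-0.0022,  0.0001, -0.0045,  0.0001,  0.0015,  0.0008]), 'joint_efforts': array([  0.0006, -45.8528, -25.2608,  -0.0001,   0.0056,   0.    ]), 'tcp_pos': array([ 0.1757, -0.5469,  0.2415]), 'eef_rot': array([ 0.9879,  0.1548, -0.0001, -0.0009]), 'ft_force': array([0.3331, 0.5609, 0.7467]), 'torque': array([-0.0465,  0.0574,  0.0043]), 'grasp_force': 0.0, 'grip_width': 0.9980668735802332}
```

View pics/top0.png

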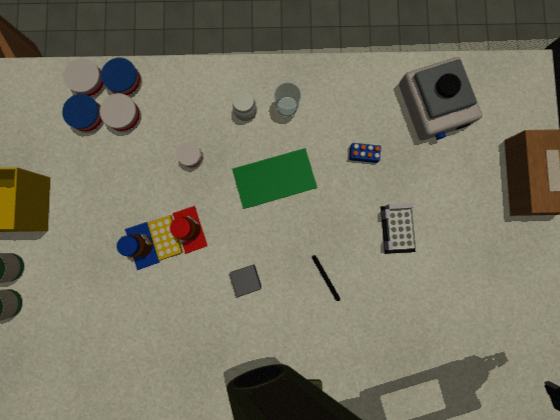

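View pics/side0.png

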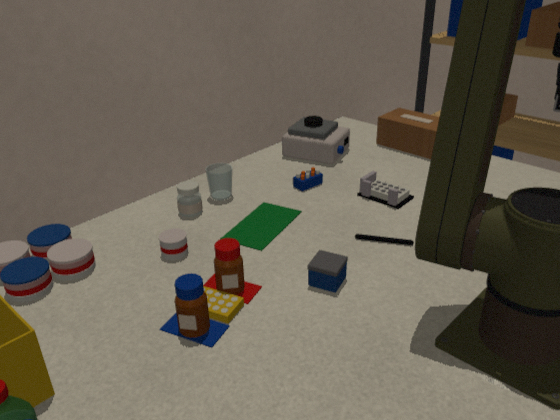

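```bash
cat > h.py <<'E'
from workcell import r, viewer
import cv2,numpy as np
from scipy.spatial.transform import Rotation as R
np.set_printoptions(precision=4,suppress=True)
def cast(n,px,z):
    c=viewer.camera_info(n);K=np.array(c['camera_matrix']);T=np.array(c['extrinsics'])
    px=np.atleast_2d(np.asarray(px,float)); d=np.c_[px,np.ones(len(px))]@np.linalg.inv(K).T
    d=d*[1,-1,-1]@T[:3,:3].T
    return T[:3,3]+d*((z-T[2,3])/d[:,2])[:,None]
def proj(n,P):
    c=viewer.camera_info(n);K=np.array(c['camera_matrix']);T=np.array(c['extrinsics'])
    p=(np.atleast_2d(P)-T[:3,3])@T[:3,:3]*[1,-1,-1]; q=p@K.T; return q[:,:2]/q[:,2:]
HS={'red':[((0,150,90),(6,255,255)),((174,150,90),(180,255,255))],'blue':[((100,130,50),(125,255,255))],
 'yellow':[((20,120,90),(33,255,255))],'green':[((50,100,40),(80,255,255))],'white':[((0,0,125),(180,60,255))],'black':[((0,0,0),(180,255,45))]}
def mask(im,col,box):
    h=cv2.cvtColor(im,cv2.COLOR_RGB2HSV); m=sum(cv2.inRange(h,np.array(a),np.array(b)) for a,b in HS[col])
    o=np.zeros_like(m);x0,y0,x1,y1=box;o[y0:y1,x0:x1]=m[y0:y1,x0:x1];return o
def big(m):
    return max(cv2.findContours(m,cv2.RETR_EXTERNAL,cv2.CHAIN_APPROX_NONE)[0],key=cv2.contourArea)
def rect(n,m,z):
    w=cast(n,cv2.convexHull(big(m))[:,0],z)[:,:2]
    (c,s,a)=cv2.minAreaRect((w*1000).astype(np.float32)); return np.array([*c,*s,a])
E
python3 - <<'E'
from h import *
t=viewer.snapshot("top"); s=viewer.snapshot("side")
for nm,col,box,z in [('mat','green',(220,140,330,215),.002),('yellow','yellow',(140,205,190,270),.018),('redpad','red',(165,200,215,260),.002),('bluepad','blue',(110,215,165,275),.002),('rack','blue',(340,135,390,170),.0),('nestblack','black',(375,195,425,260),.006),('nestwhite','white',(375,195,425,260),.024)]:
    m=mask(t,col,box); print(nm,cv2.countNonZero(m),rect('top',m,z))
    cv2.imwrite(f'pics/m_{nm}.png',m)
def up(im,b,f): return cv2.resize(im[b[1]:b[3],b[0]:b[2],::-1],None,fx=f,fy=f,interpolation=cv2.INTER_CUBIC)
a=up(t,(110,195,220,275),5);b=up(t,(370,190,430,270),5)
cv2.imwrite('pics/crop1.png',np.hstack([a[:,:500],b[:400]]))
c=up(s,(150,230,270,350),4);d=up(s,(340,160,430,220),4)
d=cv2.copyMakeBorder(d[:, :310],0,480-d.shape[0],0,0,cv2.BORDER_CONSTANT)
cv2.imwrite('pics/crop2.png',np.hstack([c,d]))
E
```

```text
mat 3172 [606.9712   6.4991 109.4049 198.7289  15.126 ]
yellow 574 [458.4042 284.1902 100.2009  62.0058  17.8643]
redpad 802 [474.6657 233.8773 109.9747  77.7727  17.9665]
bluepad 820 [452.3058 369.5463  66.8013  90.2727  17.7259]
rack 220 [ 673.5817 -232.8388   75.7401   40.2752   83.7732]
nestblack 301 [ 469.6504 -305.7922  119.7064   76.5299    2.4664]
nestwhite 2241 [ 474.002  -307.2377  123.9792  163.6743   87.6618]
```

View pics/crop1.png

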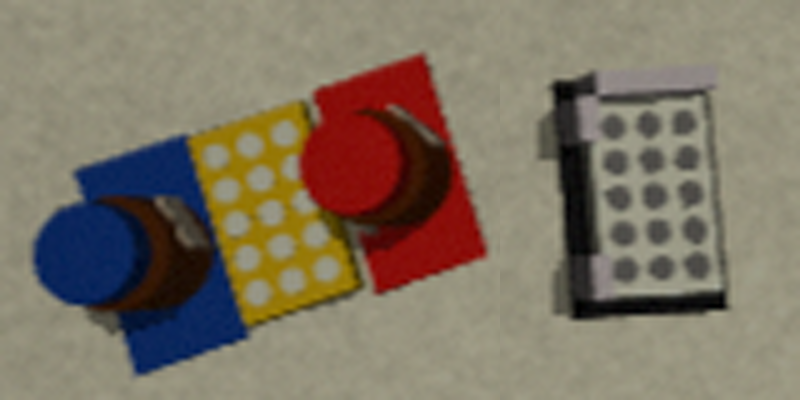

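View pics/crop2.png

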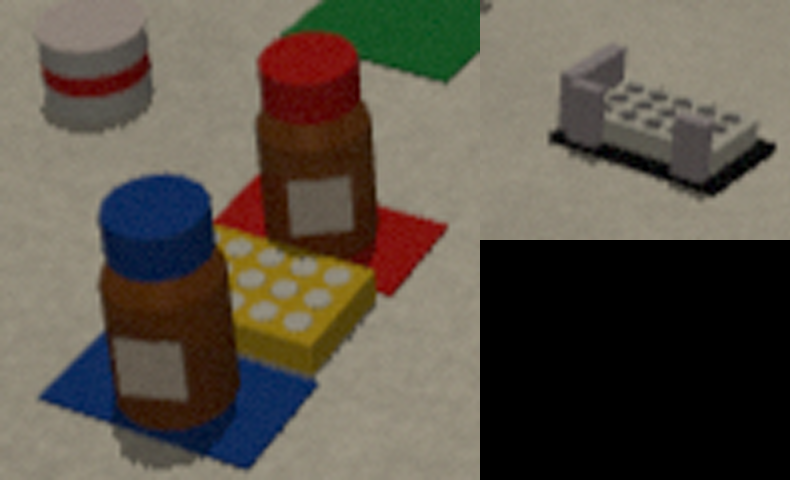

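```bash
python3 - <<'E'
from h import *
t=viewer.snapshot("top"); s=viewer.snapshot("side")
# wells of white plate
b=(388,208,414,250); g=cv2.cvtColor(t,cv2.COLOR_RGB2GRAY)[b[1]:b[3],b[0]:b[2]]
f=8;G=cv2.GaussianBlur(cv2.resize(g,None,fx=f,fy=f,interpolation=cv2.INTER_CUBIC),(0,0),4)
m=(G<cv2.threshold(G,0,255,cv2.THRESH_OTSU)[0]).astype(np.uint8)
n,l,st,ce=cv2.connectedComponentsWithStats(m)
ok=[i for i in range(1,n) if 900<st[i,4]<3500]
pts=cast('top',(ce[ok]+.5)/f-.5+np.array(b[:2]),.024)[:,:2]
print(len(ok),pts.mean(0)); (c,sz,a)=cv2.minAreaRect((pts*1000).astype(np.float32));print(c,sz,a)
# plane-fence corners by crop pixels
print('corners',cast('top',[[370+(u-500)/5,190+v/5] for u,v in [(712,93),(722,292),(608,295)]],.024)*1000)
for nm,col,box,z in [('capred','red',(168,216,192,241),.104),('capblue','blue',(114,232,139,259),.104)]:
    pass
for nm,col,box,sb in [('red','red',(165,200,215,260),None),('blue','blue',(110,215,165,275),None)]:
    m=mask(t,col,box)
    m=cv2.resize(t[box[1]:box[3],box[0]:box[2]],None,fx=1,fy=1)
P=np.array([.4584,.2842]);a=np.radians(17.9);nn=np.array([-np.sin(a),np.cos(a)])
for k,w in (('blue',1),('red',-1)):
    q=P+w*.064*nn; print(k,q,'expected cap px',proj('top',[*q,.104]),proj('side',[*q,.104]))
E
```

```text
17 [ 0.4648 -0.3076]
(461.52001953125, -302.428466796875) (86.26700592041016, 50.684513092041016) 2.0074126720428467
corners [[ 519.168  -341.4103   24.    ]
 [ 419.3748 -341.3554   24.    ]
 [ 418.8137 -284.3895   24.    ]]
blue [0.4387 0.3451] expected cap px [[126.8839 245.0067]] [[188.394  280.4131]]
red [0.4781 0.2233] expected cap px [[180.1425 226.9998]] [[226.7567 243.5615]]
```

```bash
cat > go.py <<'E'
# prints shift (mm, tool axes) to reach target xyz (mm) and yaw (deg, tool x in world)
from h import *
import sys
def rep(T,yaw=None):
    s=r.sense();Q=R.from_quat(s['eef_rot']);M=Q.as_matrix()
    print('t',round(s['clock'],2),'tcp mm',s['tcp_pos']*1000,'yaw',np.degrees(np.arctan2(M[1,0],M[0,0])),'zax',M[:,2],'F',s['ft_force'],'w',s['grip_width'],'g',s['grasp_force'])
    print('d tool mm',M.T@(np.array(T)-s['tcp_pos']*1000))
    if yaw is not None: 
        a=np.radians(yaw);D=np.c_[[np.cos(a),np.sin(a),0],[np.sin(a),-np.cos(a),0],[0,0,-1]]
        print('rot tool deg',np.degrees((Q.inv()*R.from_matrix(D)).as_rotvec()))
if __name__=='__main__': rep([float(v) for v in sys.argv[1:4]],float(sys.argv[4]) if len(sys.argv)>4 else None)
E
python3 -m jog '[.035,-.02,0,0,0,0,0, .035,-.02,0,0,0,0,0, .035,-.02,0,0,0,0,0, .035,-.02,0,0,0,0,0, .035,-.02,0,0,0,0,0, .035,-.02,0,0,0,0,0, .035,-.02,0,0,0,0,0, .035,-.02,0,0,0,0,0, .035,-.02,0,0,0,0,0, .035,-.02,0,0,0,0,0]'
python3 -m jog '[.0173,-.0441,.0042,0,0,0,0, .0173,-.0441,.0042,0,0,0,0, .0173,-.0441,.0042,0,0,0,0, .0173,-.0441,.0042,0,0,0,0, .0173,-.0441,.0042,0,0,0,0, .0173,-.0441,.0042,0,0,0,0, .0173,-.0441,.0042,0,0,0,0, .0173,-.0441,.0042,0,0,0,0, .0173,-.0441,.0042,0,0,0,0, .0173,-.0441,.0042,0,0,0,0]'
python3 go.py 478 223.3 84 17.9
```

```text
t 0.3 tcp mm [ 175.7383 -547.2417  241.9712] yaw 17.806060619371557 zax [-0.0002  0.0007 -1.    ] F [-0.9304 -0.5839 -0.0034] w 1.001640584083759 g 0.0
d tool mm [ 523.4067 -641.0774  158.4827]
rot tool deg [-0.0444 -0.0016 -0.0939]invalid input: not JSON, or not a number
invalid input: not JSON, or not a number
```

```bash

python3 -m jog '[0.035,-0.02,0,0,0,0,0, 0.035,-0.02,0,0,0,0,0, 0.035,-0.02,0,0,0,0,0, 0.035,-0.02,0,0,0,0,0, 0.035,-0.02,0,0,0,0,0, 0.035,-0.02,0,0,0,0,0, 0.035,-0.02,0,0,0,0,0, 0.035,-0.02,0,0,0,0,0, 0.035,-0.02,0,0,0,0,0, 0.035,-0.02,0,0,0,0,0]'
python3 -m jog '[0.0173,-0.0441,0.0042,0,0,0,0, 0.0173,-0.0441,0.0042,0,0,0,0, 0.0173,-0.0441,0.0042,0,0,0,0, 0.0173,-0.0441,0.0042,0,0,0,0, 0.0173,-0.0441,0.0042,0,0,0,0, 0.0173,-0.0441,0.0042,0,0,0,0, 0.0173,-0.0441,0.0042,0,0,0,0, 0.0173,-0.0441,0.0042,0,0,0,0, 0.0173,-0.0441,0.0042,0,0,0,0, 0.0173,-0.0441,0.0042,0,0,0,0]'
python3 go.py 478 223.3 84 17.9
```

```text
clock: 1.3
tcp_pos: [0.4488, -0.2486, 0.2424]
eef_rot: [0.988, 0.155, 0.0, 0.0]
ft_force: [0.6, -1.2, 0.4]
grip_width: 0.998
grasp_force: 0.0
clock: 2.3
tcp_pos: [0.4776, 0.2248, 0.2003]
eef_rot: [0.988, 0.155, 0.0, 0.0]
ft_force: [1.1, -0.5, -0.3]
grip_width: 1.002
grasp_force: 0.0
t 2.3 tcp mm [477.5604 224.8147 200.2854] yaw 17.82530899284978 zax [ 0.0005  0.     -1.    ] F [ 1.0896 -0.4848 -0.3071] w 1.0024232909950412 g 0.0
d tool mm [ -0.103    1.558  116.2856]
rot tool deg [ 0.0091 -0.0285 -0.0747]
```

```bash

python3 -m jog '[0,0.0016,0.0145,0,0,0,0, 0,0,0.0145,0,0,0,0, 0,0,0.0145,0,0,0,0, 0,0,0.0145,0,0,0,0, 0,0,0.0145,0,0,0,0, 0,0,0.0145,0,0,0,0, 0,0,0.0145,0,0,0,0, 0,0,0.0145,0,0,0,0, 0,0,0,0,0,0,0, 0,0,0,0,0,0,0]'
python3 -m jog '[0,0,0,0,0,0,1, 0,0,0,0,0,0,1, 0,0,0,0,0,0,1, 0,0,0,0,0,0,1, 0,0,0,0,0,0,1, 0,0,0,0,0,0,1, 0,0,0,0,0,0,1, 0,0,0,0,0,0,1, 0,0,0,0,0,0,1, 0,0,0,0,0,0,1]'
python3 go.py 621.3 -46.6 134 17.9
```

```text
clock: 3.3
tcp_pos: [0.4782, 0.2212, 0.0843]
eef_rot: [0.988, 0.155, -0.0, 0.0]
ft_force: [0.3, 0.7, 0.2]
grip_width: 0.997
grasp_force: 0.0
clock: 4.3
tcp_pos: [0.4789, 0.2217, 0.0854]
eef_rot: [0.988, 0.155, 0.001, -0.0]
ft_force: [-1.1, 0.6, 5.6]
grip_width: 0.538
grasp_force: 60.7
t 4.3 tcp mm [478.918  221.7455  85.3818] yaw 17.800885187102732 zax [ 0.0019  0.0011 -1.    ] F [-1.1165  0.5821  5.5731] w 0.5382070904573754 g 60.74884342728183
d tool mm [ 53.6352 299.0032 -48.6417]
rot tool deg [-0.0268 -0.1248 -0.0991]
```

```bash

python3 -m jog '[0,0,-0.006,0,0,0,1, 0,0,-0.011,0,0,0,1, 0,0,-0.011,0,0,0,1, 0,0,-0.011,0,0,0,1, 0,0,-0.009,0,0,0,1, 0.0015,0.008,-0.002,0,0,0,1, 0.003,0.016,0,0,0,0,1, 0.004,0.023,0,0,0,0,1, 0.005,0.027,0,0,0,0,1, 0.005,0.027,0,0,0,0,1]'
python3 -m jog '[0.005,0.027,0,0,0,0,1, 0.005,0.027,0,0,0,0,1, 0.005,0.027,0,0,0,0,1, 0.005,0.027,0,0,0,0,1, 0.005,0.027,0,0,0,0,1, 0.004,0.024,0,0,0,0,1, 0.004,0.018,0,0,0,0,1, 0.003,0.013,0,0,0,0,1, 0.002,0.006,0,0,0,0,1, 0.001,0.002,0,0,0,0,1]'
python3 go.py 621.3 -46.6 86 17.9
```

```text
clock: 5.3
tcp_pos: [0.527, 0.1295, 0.1343]
eef_rot: [0.988, 0.155, -0.0, 0.0]
ft_force: [-0.0, 0.0, -1.8]
grip_width: 0.546
grasp_force: 61.3
clock: 6.3
tcp_pos: [0.6245, -0.0461, 0.1341]
eef_rot: [0.988, 0.155, -0.0, -0.0]
ft_force: [0.7, -0.2, -1.2]
grip_width: 0.543
grasp_force: 61.4
t 6.3 tcp mm [624.5147 -46.0503 134.0965] yaw 17.785043030505776 zax [-0.0005  0.0003 -1.    ] F [ 0.6884 -0.2314 -1.248 ] w 0.5429319790777973 g 61.37216040340718
d tool mm [-3.2123 -0.4381 48.0978]
rot tool deg [-0.0243  0.0198 -0.115 ]
```

```bash

python3 -m jog '[-0.003,0,0.011,0,0,0,1, 0,0,0.011,0,0,0,1, 0,0,0.011,0,0,0,1, 0,0,0.008,0,0,0,1, 0,0,0.004,0,0,0,1, 0,0,0.003,0,0,0,1, 0,0,0.001,0,0,0,1, 0,0,0,0,0,0,1, 0,0,0,0,0,0,0.8, 0,0,0,0,0,0,0]'
python3 -m jog '[0,0,0,0,0,0,0, 0,0,0,0,0,0,0, 0,0,0,0,0,0,0, 0,0,0,0,0,0,0, 0,0,-0.006,0,0,0,0, 0,0,-0.015,0,0,0,0, 0,0,-0.025,0,0,0,0, 0,0,-0.025,0,0,0,0, 0,0,-0.01,0,0,0,0, 0,0,-0.001,0,0,0,0]'
python3 go.py 438 345 84 17.9
python3 - <<'E'
from h import *
cv2.imwrite('pics/t1.png',viewer.snapshot('side')[:,:,::-1])
E
```

```text
clock: 7.3
tcp_pos: [0.6219, -0.0469, 0.0857]
eef_rot: [0.988, 0.155, 0.0, 0.0]
ft_force: [0.3, -0.2, -0.2]
grip_width: 0.699
grasp_force: 0.0
clock: 8.3
tcp_pos: [0.6228, -0.0469, 0.1693]
eef_rot: [0.988, 0.155, 0.002, 0.001]
ft_force: [-0.3, 0.3, -0.2]
grip_width: 1.001
grasp_force: 0.0
t 8.3 tcp mm [622.762  -46.8944 169.2833] yaw 17.810094178019583 zax [ 0.004  -0.0006 -1.    ] F [-0.2686  0.2814 -0.2045] w 1.0013613209369017 g 0.0
d tool mm [ -56.3482 -429.7732   84.3286]
rot tool deg [ 0.1005 -0.2063 -0.0901]
```

View pics/t1.png

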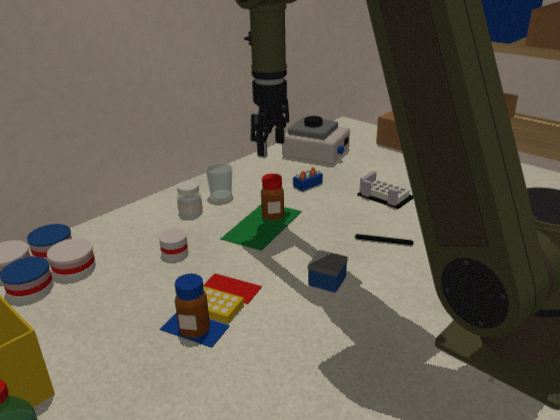

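```bash

python3 -m jog '[-0.0056,-0.043,0.002,0,0,0,0, -0.0056,-0.043,0.002,0,0,0,0, -0.0056,-0.043,0.002,0,0,0,0, -0.0056,-0.043,0.002,0,0,0,0, -0.0056,-0.043,0.002,0,0,0,0, -0.0056,-0.043,0.002,0,0,0,0, -0.0056,-0.043,0.002,0,0,0,0, -0.0056,-0.043,0.002,0,0,0,0, -0.0056,-0.043,0.002,0,0,0,0, -0.0056,-0.042,0.002,0,0,0,0]'
python3 go.py 438 345 84 17.9
```

```text
clock: 9.35
tcp_pos: [0.4351, 0.3454, 0.1456]
eef_rot: [0.988, 0.155, -0.001, 0.001]
ft_force: [1.3, 0.2, 0.5]
grip_width: 0.997
grasp_force: 0.0
t 9.35 tcp mm [435.0571 345.42   145.6315] yaw 17.813082497111466 zax [-0.0024 -0.0017 -1.    ] F [1.347  0.2385 0.4611] w 0.9967542007745384 g 0.0
d tool mm [ 2.8487  1.248  61.6247]
rot tool deg [ 0.0483  0.163  -0.0868]
```

```bash

python3 -m jog '[0.002,0.001,0.004,0,0,0,0, 0,0,0.012,0,0,0,0, 0,0,0.012,0,0,0,0, 0,0,0.012,0,0,0,0, 0,0,0.012,0,0,0,0, 0,0,0.008,0,0,0,0, 0,0,0.004,0,0,0,0, 0,0,0,0,0,0,0, 0,0,0,0,0,0,1, 0,0,0,0,0,0,1]'
python3 -m jog '[0,0,0,0,0,0,1, 0,0,0,0,0,0,1, 0,0,0,0,0,0,1, 0,0,0,0,0,0,1, 0,0,0,0,0,0,1, 0,0,0,0,0,0,1, 0,0,0,0,0,0,1, 0,0,0,0,0,0,1, 0,0,0,0,0,0,1, 0,0,0,0,0,0,1]'
python3 go.py 592.7 59.6 134 17.9
```

```text
clock: 10.35
tcp_pos: [0.4397, 0.3445, 0.0839]
eef_rot: [0.988, 0.155, 0.001, -0.0]
ft_force: [0.4, 0.1, 0.0]
grip_width: 0.692
grasp_force: 0.0
clock: 11.35
tcp_pos: [0.4398, 0.3448, 0.0842]
eef_rot: [0.988, 0.155, 0.001, -0.001]
ft_force: [-0.2, 1.4, 6.1]
grip_width: 0.546
grasp_force: 61.2
t 11.35 tcp mm [439.7603 344.7944  84.2356] yaw 17.81069984702646 zax [ 0.0015  0.0013 -1.    ] F [-0.1993  1.3757  6.0615] w 0.5455977599450286 g 61.20674598030746
d tool mm [ 58.4681 318.2694 -49.8896]
rot tool deg [-0.0419 -0.1057 -0.0893]
```

```bash

python3 -m jog '[0,0,-0.006,0,0,0,1, 0,0,-0.011,0,0,0,1, 0,0,-0.011,0,0,0,1, 0,0,-0.011,0,0,0,1, 0,0,-0.009,0,0,0,1, 0.0015,0.008,-0.002,0,0,0,1, 0.003,0.016,0,0,0,0,1, 0.004,0.023,0,0,0,0,1, 0.005,0.027,0,0,0,0,1, 0.005,0.027,0,0,0,0,1]'
python3 -m jog '[0.005,0.028,0,0,0,0,1, 0.005,0.028,0,0,0,0,1, 0.005,0.028,0,0,0,0,1, 0.005,0.028,0,0,0,0,1, 0.005,0.028,0,0,0,0,1, 0.004,0.026,0,0,0,0,1, 0.004,0.022,0,0,0,0,1, 0.003,0.016,0,0,0,0,1, 0.002,0.009,0,0,0,0,1, 0.001,0.004,0,0,0,0,1]'
python3 go.py 592.7 59.6 85 17.9
```

```text
clock: 12.35
tcp_pos: [0.488, 0.2515, 0.1327]
eef_rot: [0.988, 0.155, -0.001, 0.0]
ft_force: [0.2, 0.3, -1.7]
grip_width: 0.549
grasp_force: 61.8
clock: 13.35
tcp_pos: [0.5914, 0.0579, 0.133]
eef_rot: [0.988, 0.154, -0.0, -0.0]
ft_force: [0.7, -0.0, -3.1]
grip_width: 0.54
grasp_force: 61.8
t 13.35 tcp mm [591.3861  57.9221 132.9573] yaw 17.733693474874027 zax [-0.0006  0.     -1.    ] F [ 0.7043 -0.0036 -3.0538] w 0.5400601925715817 g 61.81034578476101
d tool mm [ 1.7913 -1.1871 47.9565]
rot tool deg [-0.013   0.0343 -0.1663]
```

Lower, release, rise; then picture and measure the yellow plate unobstructed.

```bash

python3 -m jog '[0,-0.001,0.011,0,0,0,1, 0,0,0.011,0,0,0,1, 0,0,0.011,0,0,0,1, 0,0,0.008,0,0,0,1, 0,0,0.004,0,0,0,1, 0,0,0.003,0,0,0,1, 0,0,0.0005,0,0,0,1, 0,0,0,0,0,0,1, 0,0,0,0,0,0,0.8, 0,0,0,0,0,0,0]'
python3 -m jog '[0,0,0,0,0,0,0, 0,0,0,0,0,0,0, 0,0,0,0,0,0,0, 0,0,0,0,0,0,0, 0,0,-0.006,0,0,0,0, 0,0,-0.015,0,0,0,0, 0,0,-0.025,0,0,0,0, 0,0,-0.025,0,0,0,0, 0,0,-0.01,0,0,0,0, 0,0,-0.001,0,0,0,0]'
python3 - <<'E'
from h import *
t=viewer.snapshot("top"); cv2.imwrite('pics/t2.png',t[:,:,::-1]); cv2.imwrite('pics/c2.png',np.hstack([cv2.resize(t[195:275,110:220,::-1],None,fx=4,fy=4,interpolation=2),cv2.resize(t[190:270,370:450,::-1],None,fx=4,fy=4,interpolation=2)]))
for nm,col,box,z in [('yellow','yellow',(140,205,190,270),.018),('redpad','red',(165,200,215,260),.002),('bluepad','blue',(110,215,165,275),.002)]:
    print(nm,rect('top',mask(t,col,box),z))
def wells(b,z,f=8,dark=True):
    g=cv2.cvtColor(t,cv2.COLOR_RGB2GRAY)[b[1]:b[3],b[0]:b[2]] if dark else t[b[1]:b[3],b[0]:b[2],2]
    G=cv2.GaussianBlur(cv2.resize(g,None,fx=f,fy=f,interpolation=cv2.INTER_CUBIC),(0,0),4)
    th=cv2.threshold(G,0,255,cv2.THRESH_OTSU)[0]
    n,l,st,ce=cv2.connectedComponentsWithStats(((G<th) if dark else (G>th)).astype(np.uint8))
    print(st[1:,4])
    p=(ce[1:]+.5)/f-.5+np.array(b[:2]); return np.c_[cast('top',p,z)[:,:2]*1000,st[1:,4],p]
print(wells((388,208,414,250),.024)); 
w=wells((146,212,182,262),.018,dark=False);print(w)
E
```

```text
clock: 14.35
tcp_pos: [0.5914, 0.0599, 0.0854]
eef_rot: [0.988, 0.155, 0.001, 0.0]
ft_force: [0.6, 0.4, -0.7]
grip_width: 0.699
grasp_force: 0.0
clock: 15.35
tcp_pos: [0.5921, 0.0601, 0.1687]
eef_rot: [0.988, 0.155, 0.002, 0.0]
ft_force: [-0.6, -0.2, 0.5]
grip_width: 1.0
grasp_force: 0.0
yellow [472.2277 316.699   24.3591  65.6752  84.5615]
redpad [481.7143 199.7499  95.1831  33.2002   0.383 ]
bluepad [437.8938 347.0174 108.0956  57.2403  17.8945]
[3819 1102 1123 1076  543 1150 1159 1150 2434  678 1170 1198 1166 1204
 1120 1134 1288 1163 1224 1873]
[[ 518.5634 -309.8677 3819.      399.912   209.0412]
 [ 505.5103 -325.3157 1102.      406.2877  214.102 ]
 [ 504.8389 -307.5424 1123.      399.2471  214.4822]
 [ 503.8807 -289.5622 1076.      392.128   214.9775]
 [ 491.0419 -338.753   543.      411.9096  219.751 ]
 [ 487.5028 -326.1035 1150.      406.9517  221.2384]
 [ 486.8595 -308.2675 1159.      399.8726  221.6093]
 [ 485.9811 -290.204  1150.      392.7058  222.0752]
 [ 449.1242 -277.492  2434.      388.2998  236.865 ]
 [ 466.5189 -340.1515  678.      412.96    229.5028]
 [ 469.8959 -326.9947 1170.      407.6516  228.241 ]
 [ 468.8853 -308.8286 1198.      400.435   228.762 ]
 [ 468.24   -290.7664 1166.      393.2512  229.1367]
 [ 451.4409 -328.1196 1204.      408.4641  235.6074]
 [ 451.0336 -309.8936 1120.      401.1983  235.8892]
 [ 450.214  -292.2172 1134.      394.1584  236.3326]
 [ 433.8132 -328.5508 1288.      408.9858  242.6741]
 [ 432.9533 -310.6111 1163.      401.8299  243.137 ]
 [ 432.1783 -292.3284 1224.      394.5335  243.5681]
 [ 418.8537 -316.1228 1873.      404.3072  248.7756]]
[22944  1443  1218    28]
[[  460.9659   321.4363 22944.       149.7969   236.0883]
 [  486.6108   314.5719  1443.       152.6988   225.8633]
 [  469.4838   310.0993  1218.       154.357    232.6275]
 [  452.7347   308.8301    28.       154.75     239.2857]]
```

View pics/c2.png

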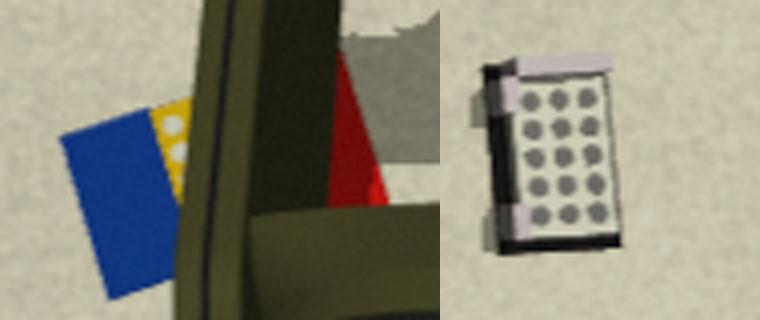

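View pics/t2.png

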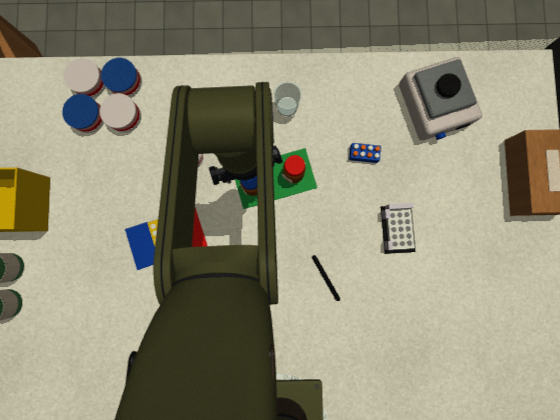

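```bash

python3 -m jog '[-0.006,-0.0254,0,0,0,0,0, -0.006,-0.0254,0,0,0,0,0, -0.006,-0.0254,0,0,0,0,0, -0.006,-0.0254,0,0,0,0,0, -0.006,-0.0254,0,0,0,0,0, -0.006,-0.0254,0,0,0,0,0, -0.006,-0.0254,0.01,0,0,0,0, -0.006,-0.0254,0.02,0,0,0,0, -0.006,-0.0254,0.03,0,0,0,0, -0.006,-0.0254,0.03,0,0,0,0]'
python3 go.py 458.4 284.5 20 17.9
python3 - <<'E'
from h import *
print(proj('side',np.array([[458.4+x,284.5+y,20]  for x,y in ((-13,42),(13,-42))])/1000))
E
```

```text
clock: 16.4
tcp_pos: [0.4549, 0.2839, 0.075]
eef_rot: [0.988, 0.155, -0.0, 0.0]
ft_force: [-0.5, 1.2, 0.1]
grip_width: 1.003
grasp_force: 0.0
t 16.4 tcp mm [454.8625 283.9329  75.0477] yaw 17.800847565776444 zax [-0.0009 -0.0004 -1.    ] F [-0.5318  1.1918  0.0858] w 1.00293186766825 g 0.0
d tool mm [ 3.5954  0.533  55.0443]
rot tool deg [ 0.0089  0.0561 -0.0991]
[[199.177  312.1609]
 [224.6505 285.472 ]]
```

```bash

python3 -m jog '[0.001,0,0.005,0,0,0,0, 0,0,0.01,0,0,0,0, 0,0,0.01,0,0,0,0, 0,0,0.01,0,0,0,0, 0,0,0.008,0,0,0,0, 0,0,0.006,0,0,0,0, 0,0,0.004,0,0,0,0, 0,0,0,0,0,0,0, 0,0,0,0,0,0,0, 0,0,0,0,0,0,0]'
python3 go.py 458.4 284.5 20 17.9
python3 - <<'E'
from h import *
s=viewer.snapshot('side');cv2.imwrite('pics/s3.png',cv2.resize(s[210:350,130:300,::-1],None,fx=4,fy=4,interpolation=2))
E
```

```text
clock: 17.4
tcp_pos: [0.4574, 0.284, 0.0242]
eef_rot: [0.988, 0.155, 0.0, -0.0]
ft_force: [0.5, 0.6, 0.6]
grip_width: 0.998
grasp_force: 0.0
t 17.4 tcp mm [457.37   283.9575  24.1811] yaw 17.809629613333346 zax [ 0.0007  0.0004 -1.    ] F [0.4949 0.5838 0.6256] w 0.9979101495109904 g 0.0
d tool mm [ 1.1431 -0.2008  4.1821]
rot tool deg [-0.0092 -0.0475 -0.0904]
```

View pics/s3.png

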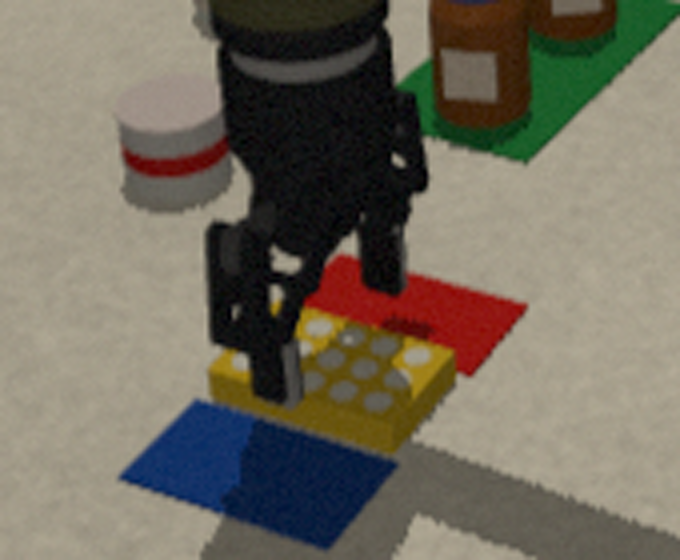

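```bash

python3 -m jog '[0.001,0,0.003,0,0,0,0, 0,0,0.004,0,0,0,0, 0,0,0.004,0,0,0,0, 0,0,0.002,0,0,0,0, 0,0,0.001,0,0,0,0, 0,0,0,0,0,0,0, 0,0,0,0,0,0,0.2, 0,0,0,0,0,0,0.25, 0,0,0,0,0,0,1, 0,0,0,0,0,0,1]'
python3 -m jog '[0,0,0,0,0,0,1, 0,0,0,0,0,0,1, 0,0,0,0,0,0,1, 0,0,0,0,0,0,1, 0,0,0,0,0,0,1, 0,0,0,0,0,0,1, 0,0,0,0,0,0,1, 0,0,0,0,0,0,1, 0,0,0,0,0,0,1, 0,0,0,0,0,0,1]'
python3 go.py 458.4 284.5 100 17.9
```

```text
clock: 18.45
tcp_pos: [0.4582, 0.2842, 0.0103]
eef_rot: [0.988, 0.155, 0.0, -0.0]
ft_force: [-0.4, -0.1, 4.7]
grip_width: 0.683
grasp_force: 65.0
clock: 19.45
tcp_pos: [0.4583, 0.2842, 0.0103]
eef_rot: [0.988, 0.155, 0.0, -0.0]
ft_force: [-0.7, -0.4, 5.8]
grip_width: 0.686
grasp_force: 65.1
t 19.45 tcp mm [458.273  284.2473  10.2766] yaw 17.80575376092953 zax [ 0.0007  0.0004 -1.    ] F [-0.674  -0.4092  5.7539] w 0.6859100855034033 g 65.07807612419128
d tool mm [  0.2661  -0.2198 -89.7232]
rot tool deg [-0.0115 -0.0434 -0.0942]
```

```bash

python3 -m jog '[0,0,-0.004,0,0,0,1, 0,0,-0.008,0,0,0,1, 0,0,-0.016,0,0,1.92,1, 0,0,-0.016,0,0,1.92,1, 0,0,-0.016,0,0,1.92,1, 0,0,-0.016,0,0,1.92,1, 0,0,-0.016,0,0,1.92,1, 0,0,-0.008,0,0,1.92,1, 0,0,0,0,0,1.92,1, 0,0,0,0,0,1.92,1]'
python3 go.py 463 -306 110 2.45
python3 - <<'E'
from h import *
s=viewer.snapshot('side');cv2.imwrite('pics/s4.png',cv2.resize(s[180:320,130:300,::-1],None,fx=4,fy=4,interpolation=2))
E
```

```text
clock: 20.45
tcp_pos: [0.4581, 0.2841, 0.1106]
eef_rot: [1.0, 0.021, 0.0, -0.0]
ft_force: [0.0, 0.4, -0.8]
grip_width: 0.686
grasp_force: 64.5
t 20.45 tcp mm [458.132  284.093  110.6317] yaw 2.3701198402786745 zax [ 0.0009  0.0004 -1.    ] F [ 0.0264  0.4196 -0.7587] w 0.6861215162791214 g 64.47047352790833
d tool mm [-19.5398 589.7897   0.4193]
rot tool deg [-0.0189 -0.051  -0.0799]
```

View pics/s4.png

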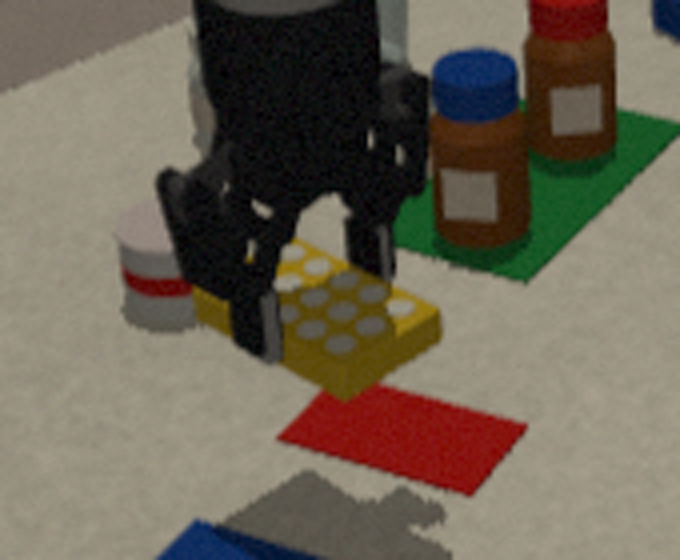

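```bash

python3 -m jog '[-0.001,0.01,0,0,0,0,1, -0.001,0.02,0,0,0,0,1, -0.001,0.03,0,0,0,0,1, -0.001,0.035,0,0,0,0,1, -0.001,0.035,0,0,0,0,1, -0.001,0.035,0,0,0,0,1, -0.001,0.035,0,0,0,0,1, -0.001,0.035,0,0,0,0,1, -0.001,0.035,0,0,0,0,1, -0.001,0.035,0,0,0,0,1]'
python3 -m jog '[-0.001,0.035,0,0,0,0,1, -0.001,0.035,0,0,0,0,1, -0.001,0.035,0,0,0,0,1, -0.001,0.035,0,0,0,0,1, -0.001,0.035,0,0,0,0,1, -0.001,0.035,0,0,0,0,1, -0.001,0.032,0,0,0,0,1, -0.001,0.025,0,0,0,0,1, 0,0.015,0,0,0,0,1, 0,0.006,0,0,0,0,1]'
python3 go.py 465 -313 60 2.45
python3 - <<'E'
from h import *
t=viewer.snapshot('top');s=viewer.snapshot('side')
a=cv2.resize(t[190:270,370:450,::-1],None,fx=5,fy=5,interpolation=2);b=cv2.resize(s[120:220,330:430,::-1],None,fx=4,fy=4,interpolation=2)
cv2.imwrite('pics/c5.png',np.hstack([a,b]))
E
```

```text
clock: 21.5
tcp_pos: [0.4602, -0.0229, 0.1098]
eef_rot: [1.0, 0.022, -0.0, 0.0]
ft_force: [-0.1, -0.9, -0.9]
grip_width: 0.684
grasp_force: 64.5
clock: 22.5
tcp_pos: [0.4649, -0.3106, 0.1097]
eef_rot: [1.0, 0.021, -0.0, 0.0]
ft_force: [0.3, 0.1, -1.2]
grip_width: 0.684
grasp_force: 64.5
t 22.5 tcp mm [ 464.9302 -310.5984  109.676 ] yaw 2.3676587334908343 zax [-0.0001 -0.     -1.    ] F [ 0.3147  0.0707 -1.1501] w 0.6843946639774635 g 64.50414419174194
d tool mm [-0.0222  2.4009 49.6761]
rot tool deg [ 0.0018  0.0084 -0.0823]
```

View pics/c5.png

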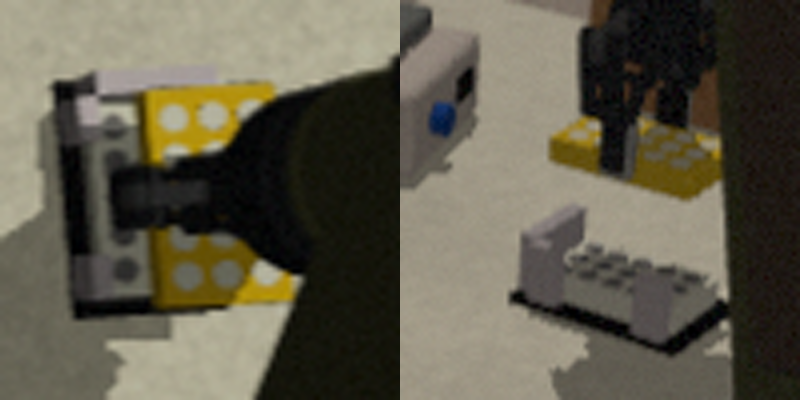

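```bash

python3 - <<'E'
from h import *
t=viewer.snapshot("top"); P=r.sense()['tcp_pos']*1000
b=(399,208,428,252);f=8
G=cv2.GaussianBlur(cv2.resize(t[b[1]:b[3],b[0]:b[2],2],None,fx=f,fy=f,interpolation=cv2.INTER_CUBIC),(0,0),4)
n,l,st,ce=cv2.connectedComponentsWithStats((G>90).astype(np.uint8))
p=(ce[1:]+.5)/f-.5+np.array(b[:2]);w=cast('top',p,P[2]/1000-.0103+.018)[:,:2]*1000
a=np.radians(2.4);M=np.array([[np.cos(a),np.sin(a)],[-np.sin(a),np.cos(a)]])
d=(w-P[:2])@M.T
for i in range(len(w)): print(st[i+1,4],p[i],w[i],d[i])
E
```

```text
134 [425.1875 207.9412] [ 511.793 -339.229] [ 45.5885 -32.821 ]
702 [418.5317 211.2765] [ 504.3988 -323.6293] [ 38.8541 -16.9254]
1545 [411.5369 212.7131] [ 501.371  -307.5029] [36.5043 -0.6864]
1571 [403.5938 213.1253] [ 500.7231 -289.3395] [36.6175 17.4882]
342 [411.6444 218.8677] [ 487.3118 -307.0395] [22.4768  0.3654]
743 [404.1927 219.7807] [ 485.5066 -289.9692] [21.388  17.4963]
1254 [422.2666 244.377 ] [ 429.1438 -328.1567] [-36.5245 -18.2975]
149 [406.7806 245.3796] [ 427.4589 -293.0135] [-36.7363  16.8855]
888 [422.0916 250.8965] [ 414.5071 -326.9827] [-51.0992 -16.5115]
```

```bash

python3 -m jog '[0,0.0024,0.005,0,0,0,1, 0,0,0.01,0,0,0,1, 0,0,0.012,0,0,0,1, 0,0,0.012,0,0,0,1, 0,0,0.012,0,0,0,1, 0,0,0.01,0,0,0,1, 0,0,0.006,0,0,0,1, 0,0,0.004,0,0,0,1, 0,0,0.0025,0,0,0,1, 0,0,0,0,0,0,1]'
python3 go.py 469.3 -308.5 34.3 2.45
```

```text
clock: 23.65
tcp_pos: [0.4655, -0.3116, 0.0362]
eef_rot: [1.0, 0.021, -0.0, -0.0]
ft_force: [0.1, 1.0, -0.9]
grip_width: 0.685
grasp_force: 64.5
t 23.65 tcp mm [ 465.5102 -311.6257   36.191 ] yaw 2.441216967846792 zax [-0.  0. -1.] F [ 0.0783  0.9583 -0.8542] w 0.6852526934046547 g 64.50415849685669
d tool mm [ 3.9196 -2.9614  1.891 ]
rot tool deg [-0.0015  0.0014 -0.0088]
```

```bash

python3 -m jog '[0.0005,0,0,0,0,0,1, 0.0005,0,0,0,0,0,1, 0.0005,0,0,0,0,0,1, 0.0005,0,0,0,0,0,1, 0.0005,0,0,0,0,0,1, 0.0005,0,0,0,0,0,1, 0.0005,0,0,0,0,0,1, 0,0,0,0,0,0,1, 0,0,0,0,0,0,1, 0,0,0,0,0,0,1]'
python3 go.py 469.3 -308.5 34.3
python3 -m jog '[0,-0.0005,0,0,0,0,1, 0,-0.0005,0,0,0,0,1, 0,-0.0005,0,0,0,0,1, 0,-0.0005,0,0,0,0,1, 0,-0.0005,0,0,0,0,1, 0,0,0,0,0,0,1, 0,0,0,0,0,0,1, 0,0,0,0,0,0,1, 0,0,0,0,0,0,1, 0,0,0,0,0,0,1]'
python3 go.py 469.3 -308.5 34.3
```

```text
clock: 24.65
tcp_pos: [0.469, -0.3114, 0.0363]
eef_rot: [1.0, 0.021, -0.0, -0.0]
ft_force: [0.0, 0.1, -1.1]
grip_width: 0.689
grasp_force: 64.5
t 24.65 tcp mm [ 468.9502 -311.3757   36.2859] yaw 2.4470698442888126 zax [-0.  0. -1.] F [ 0.0052  0.119  -1.077 ] w 0.6888048268956497 g 64.50475573539734
d tool mm [ 0.4723 -2.8581  1.986 ]
clock: 25.65
tcp_pos: [0.4689, -0.3091, 0.0363]
eef_rot: [1.0, 0.021, 0.0, 0.0]
ft_force: [-1.3, -1.8, -1.4]
grip_width: 0.687
grasp_force: 64.5
t 25.65 tcp mm [ 468.8789 -309.0862   36.3336] yaw 2.4527988524386046 zax [ 0.     -0.0003 -1.    ] F [-1.2986 -1.7676 -1.3744] w 0.6866128013114428 g 64.50023174285889
d tool mm [ 0.4457 -0.5683  2.0335]
```

```bash

python3 -m jog '[0.0003,0,0,0,0,0,1, 0.0003,0,0,0,0,0,1, 0.0003,0,0,0,0,0,1, 0,0,0,0,0,0,1, 0,0,0,0,0,0,1, 0,0,0,0,0,0,1, 0,0,0,0,0,0,1, 0,0,0,0,0,0,1, 0,0,0,0,0,0,1, 0,0,0,0,0,0,1]'
python3 go.py 469.3 -308.5 34.3
python3 -m jog '[0,-0.0003,0,0,0,0,1, 0,-0.0003,0,0,0,0,1, 0,0,0,0,0,0,1, 0,0,0,0,0,0,1, 0,0,0,0,0,0,1, 0,0,0,0,0,0,1, 0,0,0,0,0,0,1, 0,0,0,0,0,0,1, 0,0,0,0,0,0,1, 0,0,0,0,0,0,1]'
python3 go.py 469.3 -308.5 34.3
```

```text
clock: 26.65
tcp_pos: [0.469, -0.309, 0.0363]
eef_rot: [1.0, 0.022, -0.001, 0.0]
ft_force: [-5.3, -3.9, -0.3]
grip_width: 0.687
grasp_force: 64.7
t 26.65 tcp mm [ 469.0459 -309.0306   36.2903] yaw 2.4715881515267046 zax [-0.0012 -0.0002 -1.    ] F [-5.2816 -3.8647 -0.2757] w 0.6866673912906374 g 64.7190248966217
d tool mm [ 0.2792 -0.5194  1.9899]
clock: 27.65
tcp_pos: [0.469, -0.309, 0.0363]
eef_rot: [1.0, 0.022, -0.001, 0.001]
ft_force: [-3.1, -4.8, -1.0]
grip_width: 0.684
grasp_force: 64.6
t 27.65 tcp mm [ 469.0321 -308.9932   36.3213] yaw 2.4861333462945843 zax [-0.0011 -0.0011 -1.    ] F [-3.1077 -4.8025 -1.0132] w 0.6841578724261206 g 64.62143182754517
d tool mm [ 0.2914 -0.4832  2.0204]
```

```bash

python3 -m jog '[-0.0004,0.0003,0,0,0,0,1, 0,0,0.0005,0,0,0,1, 0,0,0.0005,0,0,0,1, 0,0,0.0003,0,0,0,1, 0,0,0.0003,0,0,0,1, 0,0,0,0,0,0,1, 0,0,0,0,0,0,1, 0,0,0,0,0,0,1, 0,0,0,0,0,0,1, 0,0,0,0,0,0,1]'
python3 go.py 469.3 -308.5 34.3
```

```text
clock: 28.65
tcp_pos: [0.469, -0.309, 0.035]
eef_rot: [1.0, 0.022, -0.0, 0.0]
ft_force: [-4.7, -3.5, 1.9]
grip_width: 0.683
grasp_force: 65.0
t 28.65 tcp mm [ 469.0257 -308.9906   34.9947] yaw 2.482573294831204 zax [-0.0005 -0.0008 -1.    ] F [-4.6699 -3.4813  1.8997] w 0.6825480669554649 g 64.95966911315918
d tool mm [ 0.2956 -0.4788  0.6942]
```

Contact at the bottom is starting (Fz +3). Press 0.5 mm more, then release and rise slowly.

```bash

python3 -m jog '[0,0,0.0003,0,0,0,1, 0,0,0.0003,0,0,0,1, 0,0,0,0,0,0,1, 0,0,0,0,0,0,1, 0,0,0,0,0,0,0.25, 0,0,0,0,0,0,0.15, 0,0,0,0,0,0,0, 0,0,0,0,0,0,0, 0,0,0,0,0,0,0, 0,0,0,0,0,0,0]'
python3 -m jog '[0,0,0,0,0,0,0, 0,0,0,0,0,0,0, 0,0,-0.005,0,0,0,0, 0,0,-0.012,0,0,0,0, 0,0,-0.02,0,0,0,0, 0,0,-0.025,0,0,0,0, 0,0,-0.025,0,0,0,0, 0,0,-0.02,0,0,0,0, 0,0,-0.01,0,0,0,0, 0,0,0,0,0,0,0]'
python3 -m jog '[0,-0.04,0,0,0,0,0, 0,-0.04,0,0,0,0,0, 0,-0.04,0,0,0,0,0, 0,-0.04,0,0,0,0,0, 0,-0.04,0,0,0,0,0, 0,0,0,0,0,-1.92,0, 0,0,0,0,0,-1.92,0, 0,0,0,0,0,-1.92,0, 0,0,0,0,0,-1.92,0, 0,0,0,0,0,-1.92,0]'
python3 - <<'E'
from h import *
t=viewer.snapshot('top');s=viewer.snapshot('side')
a=cv2.resize(t[190:270,370:450,::-1],None,fx=5,fy=5,interpolation=2);b=cv2.resize(s[120:220,330:430,::-1],None,fx=4,fy=4,interpolation=2)
cv2.imwrite('pics/c6.png',np.hstack([a,b]))
b=(385,205,425,255);f=8
G=cv2.GaussianBlur(cv2.resize(t[b[1]:b[3],b[0]:b[2],2],None,fx=f,fy=f,interpolation=cv2.INTER_CUBIC),(0,0),4)
print('yellow',rect('top',mask(t,'yellow',(380,195,430,260)),.042))
E
python3 go.py 592 60 110 17.9
```

```text
clock: 29.65
tcp_pos: [0.4694, -0.3085, 0.0341]
eef_rot: [1.0, 0.021, 0.0, -0.0]
ft_force: [0.2, -0.3, 0.5]
grip_width: 0.999
grasp_force: 0.0
clock: 30.65
tcp_pos: [0.4703, -0.3093, 0.1533]
eef_rot: [1.0, 0.021, 0.002, 0.001]
ft_force: [0.6, 0.1, -0.0]
grip_width: 1.002
grasp_force: 0.0
clock: 31.65
tcp_pos: [0.4599, -0.1083, 0.15]
eef_rot: [0.994, 0.106, -0.001, -0.0]
ft_force: [-0.3, -0.5, -0.5]
grip_width: 0.998
grasp_force: 0.0
yellow [ 433.5734 -338.6625    4.8509   22.2254   80.7357]
t 31.75 tcp mm [ 459.9692 -108.4402  150.1135] yaw 12.054542573143872 zax [-0.0022  0.0007 -1.    ] F [-0.538   0.5456 -0.6   ] w 0.9967158951821736 g 0.0
d tool mm [ 164.3757 -137.1064   39.9472]
rot tool deg [-0.0717  0.1096 -5.8455]
```

View pics/c6.png

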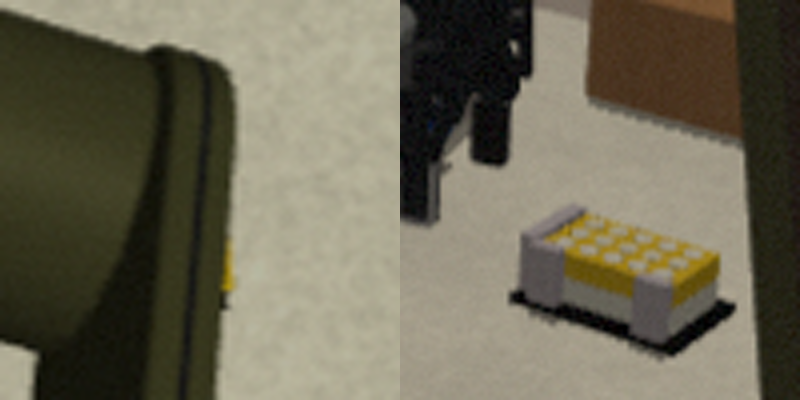

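```bash

python3 -m jog '[0,0,0,0,0,-5.85,0, 0.0197,-0.0133,0,0,0,0,0, 0.0197,-0.0133,0,0,0,0,0, 0.0197,-0.0133,0,0,0,0,0, 0.0197,-0.0133,0,0,0,0,0, 0.0197,-0.0133,0,0,0,0,0, 0.0197,-0.0133,0,0,0,0,0, 0.0197,-0.0133,0,0,0,0,0, 0.0197,-0.0133,0,0,0,0,0, 0.0197,-0.0133,0,0,0,0,0]'
python3 go.py 591.5 60 85 17.9
```

```text
clock: 32.75
tcp_pos: [0.5927, 0.0604, 0.1501]
eef_rot: [0.988, 0.155, -0.001, -0.0]
ft_force: [-0.2, -0.3, -0.5]
grip_width: 1.004
grasp_force: 0.0
t 32.75 tcp mm [592.6885  60.4169 150.1362] yaw 17.84506712073826 zax [-0.0018 -0.0001 -1.    ] F [-0.1651 -0.3076 -0.5345] w 1.003632543463772 g 0.0
d tool mm [-1.1474  0.0624 65.1382]
rot tool deg [-0.0262  0.0982 -0.055 ]
```

```bash

python3 -m jog '[-0.0015,0,0.005,0,0,0,0, 0,0,0.012,0,0,0,0, 0,0,0.012,0,0,0,0, 0,0,0.012,0,0,0,0, 0,0,0.012,0,0,0,0, 0,0,0.008,0,0,0,0, 0,0,0.004,0,0,0,0, 0,0,0,0,0,0,0, 0,0,0,0,0,0,1, 0,0,0,0,0,0,1]'
python3 -m jog '[0,0,0,0,0,0,1, 0,0,0,0,0,0,1, 0,0,0,0,0,0,1, 0,0,0,0,0,0,1, 0,0,0,0,0,0,1, 0,0,0,0,0,0,1, 0,0,0,0,0,0,1, 0,0,0,0,0,0,1, 0,0,0,0,0,0,1, 0,0,0,0,0,0,1]'
python3 go.py 439 345 135 17.9
```

```text
clock: 33.75
tcp_pos: [0.5919, 0.0592, 0.0867]
eef_rot: [0.988, 0.156, 0.001, 0.0]
ft_force: [-0.4, -0.6, -0.2]
grip_width: 0.692
grasp_force: 0.0
clock: 34.75
tcp_pos: [0.5919, 0.0595, 0.087]
eef_rot: [0.988, 0.156, 0.001, -0.0]
ft_force: [-1.0, 1.2, 6.5]
grip_width: 0.546
grasp_force: 61.3
t 34.75 tcp mm [591.8879  59.4873  87.0453] yaw 17.898478602758587 zax [ 0.0016  0.0004 -1.    ] F [-0.979   1.2252  6.4616] w 0.5456584590383106 g 61.31496548652649
d tool mm [ -57.6602 -318.6771  -48.0837]
rot tool deg [ 0.0056 -0.097  -0.0015]
```

```bash

python3 -m jog '[0,0,-0.006,0,0,0,1, 0,0,-0.011,0,0,0,1, 0,0,-0.011,0,0,0,1, 0,0,-0.011,0,0,0,1, 0,0,-0.009,0,0,0,1, -0.0015,-0.008,-0.002,0,0,0,1, -0.003,-0.016,0,0,0,0,1, -0.004,-0.023,0,0,0,0,1, -0.005,-0.027,0,0,0,0,1, -0.005,-0.027,0,0,0,0,1]'
python3 -m jog '[-0.005,-0.028,0,0,0,0,1, -0.005,-0.028,0,0,0,0,1, -0.005,-0.028,0,0,0,0,1, -0.005,-0.028,0,0,0,0,1, -0.005,-0.028,0,0,0,0,1, -0.004,-0.026,0,0,0,0,1, -0.004,-0.022,0,0,0,0,1, -0.003,-0.016,0,0,0,0,1, -0.002,-0.009,0,0,0,0,1, -0.001,-0.004,0,0,0,0,1]'
python3 go.py 439 345.5 87 17.9
```

```text
clock: 35.75
tcp_pos: [0.5407, 0.1512, 0.1355]
eef_rot: [0.988, 0.155, -0.001, -0.0]
ft_force: [-0.1, 0.3, -1.9]
grip_width: 0.542
grasp_force: 61.8
clock: 36.75
tcp_pos: [0.4379, 0.3447, 0.1358]
eef_rot: [0.988, 0.156, -0.0, 0.0]
ft_force: [0.4, -0.3, -2.4]
grip_width: 0.545
grasp_force: 61.8
t 36.75 tcp mm [437.8705 344.7421 135.8423] yaw 17.9748616316294 zax [-0.0006 -0.0005 -1.    ] F [ 0.3637 -0.275  -2.385 ] w 0.5446322505985571 g 61.765462160110474
d tool mm [ 1.3444 -0.3878 48.8412]
rot tool deg [0.0182 0.0423 0.0749]
```

```bash

python3 -m jog '[0.001,0,0.011,0,0,0,1, 0,0,0.011,0,0,0,1, 0,0,0.011,0,0,0,1, 0,0,0.008,0,0,0,1, 0,0,0.004,0,0,0,1, 0,0,0.003,0,0,0,1, 0,0,0.0005,0,0,0,1, 0,0,0,0,0,0,1, 0,0,0,0,0,0,0.8, 0,0,0,0,0,0,0]'
python3 -m jog '[0,0,0,0,0,0,0, 0,0,0,0,0,0,0, 0,0,0,0,0,0,0, 0,0,0,0,0,0,0, 0,0,-0.006,0,0,0,0, 0,0,-0.015,0,0,0,0, 0,0,-0.025,0,0,0,0, 0,0,-0.025,0,0,0,0, 0,0,-0.01,0,0,0,0, 0,0,-0.001,0,0,0,0]'
python3 -m jog '[0.0056,0.043,0,0,0,0,0, 0.0056,0.043,0,0,0,0,0, 0.0056,0.043,0,0,0,0,0, 0.0056,0.043,0,0,0,0,0, 0.0056,0.043,0,0,0,0,0, 0.0056,0.043,0,0,0,0,0, 0.0056,0.043,0,0,0,0,0, 0.0056,0.043,0,0,0,0,0, 0.0056,0.043,0,0,0,0,0, 0.0056,0.043,0,0,0,0,0]'
python3 go.py 622 -46.9 87 17.9
```

```text
clock: 37.75
tcp_pos: [0.4402, 0.3447, 0.0881]
eef_rot: [0.988, 0.156, 0.001, -0.0]
ft_force: [-0.2, -0.4, 0.0]
grip_width: 0.7
grasp_force: 0.0
clock: 38.75
tcp_pos: [0.4408, 0.3451, 0.1714]
eef_rot: [0.988, 0.156, 0.002, -0.001]
ft_force: [1.0, 0.4, -1.1]
grip_width: 1.0
grasp_force: 0.0
clock: 39.75
tcp_pos: [0.6248, -0.0492, 0.1679]
eef_rot: [0.988, 0.155, -0.001, -0.0]
ft_force: [0.1, -0.5, -1.2]
grip_width: 0.999
grasp_force: 0.0
t 39.75 tcp mm [624.824  -49.1882 167.8991] yaw 17.88486883852668 zax [-0.0027  0.0005 -1.    ] F [ 0.1141 -0.5333 -1.158 ] w 0.9988940368762885 g 0.0
d tool mm [-1.7877 -2.9362 80.9077]
rot tool deg [-0.077   0.1396 -0.0152]
```

```bash

python3 -m jog '[-0.002,-0.003,0.008,0,0,0,0, 0,0,0.015,0,0,0,0, 0,0,0.015,0,0,0,0, 0,0,0.015,0,0,0,0, 0,0,0.015,0,0,0,0, 0,0,0.009,0,0,0,0, 0,0,0.004,0,0,0,0, 0,0,0,0,0,0,0, 0,0,0,0,0,0,1, 0,0,0,0,0,0,1]'
python3 -m jog '[0,0,0,0,0,0,1, 0,0,0,0,0,0,1, 0,0,0,0,0,0,1, 0,0,0,0,0,0,1, 0,0,0,0,0,0,1, 0,0,0,0,0,0,1, 0,0,0,0,0,0,1, 0,0,0,0,0,0,1, 0,0,0,0,0,0,1, 0,0,0,0,0,0,1]'
python3 go.py 478.5 222.5 137 17.9
python3 -m jog '[0,0,-0.006,0,0,0,1, 0,0,-0.011,0,0,0,1, 0,0,-0.011,0,0,0,1, 0,0,-0.011,0,0,0,1, 0,0,-0.009,0,0,0,1, -0.0015,-0.008,-0.002,0,0,0,1, -0.003,-0.016,0,0,0,0,1, -0.004,-0.023,0,0,0,0,1, -0.005,-0.027,0,0,0,0,1, -0.005,-0.027,0,0,0,0,1]'
python3 -m jog '[-0.005,-0.027,0,0,0,0,1, -0.005,-0.027,0,0,0,0,1, -0.005,-0.027,0,0,0,0,1, -0.005,-0.027,0,0,0,0,1, -0.005,-0.027,0,0,0,0,1, -0.004,-0.024,0,0,0,0,1, -0.003,-0.018,0,0,0,0,1, -0.002,-0.013,0,0,0,0,1, -0.002,-0.006,0,0,0,0,1, 0,-0.002,0,0,0,0,1]'
python3 go.py 478.5 222.5 87 17.9
```

```text
clock: 40.75
tcp_pos: [0.623, -0.0453, 0.0894]
eef_rot: [0.988, 0.156, 0.001, 0.0]
ft_force: [0.1, -0.6, -0.2]
grip_width: 0.691
grasp_force: 0.0
clock: 41.75
tcp_pos: [0.6231, -0.0452, 0.0897]
eef_rot: [0.988, 0.156, 0.001, 0.0]
ft_force: [-1.2, 1.1, 6.6]
grip_width: 0.541
grasp_force: 61.4
t 41.75 tcp mm [623.0794 -45.2115  89.7438] yaw 17.89366559292557 zax [ 0.0019  0.0001 -1.    ] F [-1.161   1.0553  6.5766] w 0.5411418747793308 g 61.36463642120361
d tool mm [ -55.2461 -299.1597  -47.5094]
rot tool deg [ 0.0295 -0.103  -0.0064]
clock: 42.75
tcp_pos: [0.5717, 0.0469, 0.1379]
eef_rot: [0.988, 0.155, -0.001, -0.0]
ft_force: [0.0, 0.6, -0.4]
grip_width: 0.541
grasp_force: 61.7
clock: 43.75
tcp_pos: [0.4777, 0.2229, 0.1384]
eef_rot: [0.988, 0.156, -0.0, 0.0]
ft_force: [-0.1, -0.2, -0.3]
grip_width: 0.541
grasp_force: 61.7
t 43.75 tcp mm [477.7049 222.8812 138.4055] yaw 17.96376786018162 zax [-0.0008 -0.0004 -1.    ] F [-0.0919 -0.1882 -0.2798] w 0.5412115630630026 g 61.65280222892761
d tool mm [ 0.6844  0.601  51.405 ]
rot tool deg [0.0077 0.0508 0.0638]
```

```bash

python3 -m jog '[0.0005,0,0.011,0,0,0,1, 0,0,0.011,0,0,0,1, 0,0,0.011,0,0,0,1, 0,0,0.008,0,0,0,1, 0,0,0.004,0,0,0,1, 0,0,0.003,0,0,0,1, 0,0,0.001,0,0,0,1, 0,0,0,0,0,0,1, 0,0,0,0,0,0,0.8, 0,0,0,0,0,0,0]'
python3 -m jog '[0,0,0,0,0,0,0, 0,0,0,0,0,0,0, 0,0,0,0,0,0,0, 0,0,0,0,0,0,0, 0,0,-0.006,0,0,0,0, 0,0,-0.015,0,0,0,0, 0,0,-0.025,0,0,0,0, 0,0,-0.025,0,0,0,0, 0,0,-0.02,0,0,0,0, 0,0,-0.02,0,0,0,0]'
python3 -m jog '[0,0.03,-0.01,0,0,0,0, 0,0.04,0,0,0,0,0, 0,0.04,0,0,0,0,0, 0,0.04,0,0,0,0,0, 0,0.04,0,0,0,0,0, 0,0.04,0,0,0,0,0, 0,0.03,0,0,0,0,0, 0,0.02,0,0,0,0,0, 0,0,0,0,0,0,0, 0,0,0,0,0,0,0]'
python3 - <<'E'
from h import *
t=viewer.snapshot('top'); cv2.imwrite('pics/t7.png',t[:,:,::-1])
print('yellow',rect('top',mask(t,'yellow',(380,195,430,260)),.042))
a=np.radians(17.9);nn=np.array([-np.sin(a),np.cos(a)])
for k,c in (('blue',[.4384,.3460]),('red',[.478,.2233])): print(k,'expected cap px at pad centre',proj('top',[*c,.104]))
s=viewer.snapshot('side')
A=cv2.resize(t[195:275,110:220,::-1],None,fx=4,fy=4,interpolation=2);B=cv2.resize(s[230:350,150:270,::-1],(320,320),interpolation=2)
C=np.hstack([A[:,:440],B]); D=np.hstack([cv2.resize(t[190:260,370:430,::-1],(240,280),interpolation=2),cv2.resize(s[150:220,340:450,::-1],(440,280),interpolation=2),np.zeros((280,80,3),np.uint8)])
cv2.imwrite('pics/c7.png',np.vstack([C,D]))
E
```

```text
clock: 44.75
tcp_pos: [0.4794, 0.2228, 0.0899]
eef_rot: [0.988, 0.156, 0.0, -0.0]
ft_force: [-0.3, 0.8, -0.5]
grip_width: 0.693
grasp_force: 0.0
clock: 45.75
tcp_pos: [0.4792, 0.2226, 0.2021]
eef_rot: [0.988, 0.156, 0.0, -0.0]
ft_force: [0.2, 1.0, -0.2]
grip_width: 0.999
grasp_force: 0.0
clock: 46.75
tcp_pos: [0.565, -0.0439, 0.2107]
eef_rot: [0.988, 0.155, -0.0, -0.0]
ft_force: [-0.1, 0.0, -0.5]
grip_width: 0.998
grasp_force: 0.0
yellow [ 469.0979 -306.4957   99.1419   62.5656    2.5284]
blue expected cap px at pad centre [[126.489  245.1572]]
red expected cap px at pad centre [[180.1413 227.0305]]
```

View pics/c7.png

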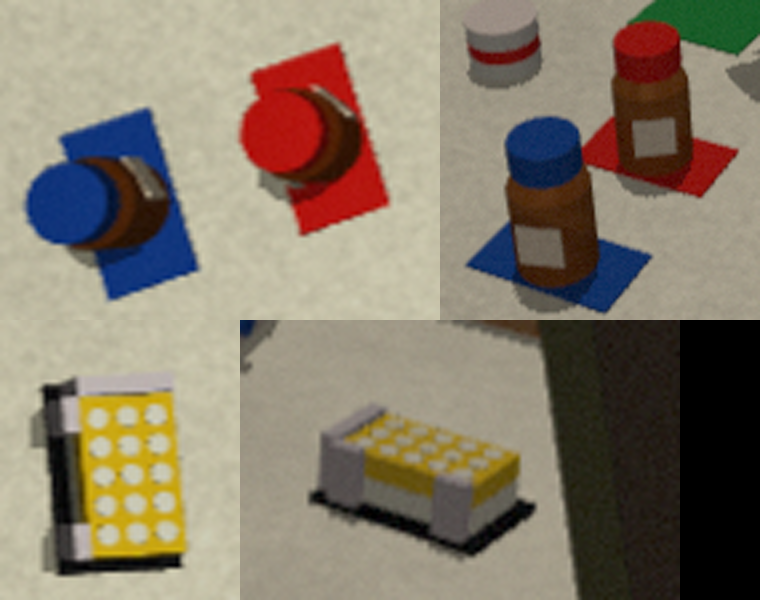

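The bottles stand on their pads: the blue cap is at about (127.7, 245.7) and the red cap at (180.7, 228.2), both within about 1.5 px of the expected pad-centre position. The yellow plate sits flush in both fences at 2.5° yaw. I'm handing the job in.

```bash
python3 -c "
from workcell import r
print(r.job_done())"
```

```text
the job is handed in; nothing more can be done
None
```

I handed the job in at about 47 s with no verdict returned: the last pictures show the yellow plate flush on the white one in the corner and both bottles upright at their pad centres, the arm clear of them, and the dish stack and tube rack were never touched.

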